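# Stack the tool cases under the bench shelf

## Task

Stack the blue case and then the red case on the grey case that stands under the low shelf, making one square column: each case must sit flat and upright with its foot fully home inside the rim of the lid below. Set them down gently, do not knock the shelf, and leave the grey case and the other things on the bench where they are.

Things in the scene. Friction and masses are not known exactly. Their poses are not given: they have to be found in the camera images.
- grey_case: closed plastic case, 90 (own x) x 64 mm (own y); origin under its foot's centre. Foot 74 x 48 mm, 5 mm below the shell. Lid face 60 mm above the origin; a rim 4 mm high, 5 mm thick runs round its edge: a pocket 80 x 54 mm that takes the next case's foot with 3 mm to spare on each side. Grey, 2.6 kg, under the shelf, its length pointing out to the front
- blue_case: closed plastic case, 90 (own x) x 64 mm (own y); origin under its foot's centre. Foot 74 x 48 mm, 5 mm below the shell. Lid face 48 mm above the origin; a rim 4 mm high, 5 mm thick runs round its edge: a pocket 80 x 54 mm that takes the next case's foot with 3 mm to spare on each side. Blue, about 0.4 kg, flat on the bench to one side; either end may face forward
- red_case: closed plastic case, 90 (own x) x 64 mm (own y); origin under its foot's centre. Foot 74 x 48 mm, 5 mm below the shell. Lid face 42 mm above the origin; a rim 4 mm high, 5 mm thick runs round its edge: a pocket 80 x 54 mm that takes the next case's foot with 3 mm to spare on each side. Red, about 0.3 kg, flat on the bench to the other side; either end may face forward
- shelf: fixed green shelf over the grey case: board 70 mm deep (own x), 380 wide (own y), underside 300 mm above the bench; origin on the bench below its middle; own -x is the front, facing the robot. 16 mm posts at x 27, y +-180 mm on flat feet 40 x 30 x 6 mm; open front and back. Stock on it reaches 372 mm. A gripper pointing straight down over the grey case would hit the board.
- dispenser: bystander: grey push dispenser, 68 mm across, 165 mm tall; origin under its centre
- wrench: bystander: steel wrench 170 mm long lying flat along own x; origin under its middle
- level: bystander: yellow level 220 x 24 x 50 mm standing on edge along own x; origin under its centre
- pot: bystander: white ceramic pot, 104 mm across the rim, 95 mm tall; origin under its centre
- punch: bystander: steel punch 127 mm long, 14 mm thick, lying along own x; origin under the middle of its grip
- jar: bystander: amber jar with metal cap, 68 mm across, 85 mm tall; origin under its centre
Not all that is in view belongs to the job. Of the things like the blue_case, leave any that is yellow; of the rest the smaller one is meant. There is more than one size of the red_case; the job needs the smaller.

How it is judged:
By the outcome, as a careful person would: the job done as asked, in the order asked, and still so for the second after the job is handed in, with the robot touching nothing.
It also fails if it takes over 64 s, if anything falls off the work surface, if the arm or the gripper's body presses on something with over 40 N, if the wrist force passes 120 N, or if a joint passes its speed limit or range.

## Robot

A 7-joint arm with a two-finger parallel gripper is mounted at the origin on the work surface. World frame = base frame: x ahead of the robot, y to its left, z up, the work surface at z = 0. Lengths are in m, angles in rad, forces in N, time in s.
With the tool pointing down it reaches from about 0.35 to 0.9 m from the base axis. Payload 7.2 kg.
Tool frame: the origin (TCP) lies between the finger pads; the fingertips stand ahead of it and the grasp point (between the pads) lies 8 mm behind it (env.nose_length is the z of the fingertips in the tool frame, in m); z points along the fingers, y is the line along which they close (so a half turn about z gives the same grasp; the last joint's range is limited). The gripper opens to 85 mm and grips with 20 to 120 N. Pads are 22 mm wide; open, the fingers measure 114 mm over their backs; the gripper's body (76 mm by 85 mm) begins 54 mm behind the grasp point. The pads swing forward as they close: fully open they stand 13 mm farther back than shut.
Start: joints at [1.032, 0.411, -0.013, 1.596, 0.006, 1.134, -0.082], TCP at [0.283, -0.557, 0.242] pointing down, gripper open.
Joint ranges: [-2.95, 2.95], [-0.29, 1.99], [-1.47, 1.44], [0.14, 2.54], [-1.03, 4.17], [0.13, 1.85], [-2.86, 2.86]. Speed limits (rad/s): [2.39, 2.39, 3.01, 3.01, 3.14, 3.14, 3.14].

## Interface

Orientations are given as a unit quaternion [x, y, z, w].
In Python, from workcell import env, vision, sign_off gives the robot as it stands. The module is installed in compiled form; this text tells all that it offers.
- The arm moves only by the tool carry_out, never from a script. Its argument "rows" is a list of rows, each an object with "dp": the shift along the tool's x, y, z scaled (see below), a list of three; "roll": the turn about the tool's z scaled (see below). In form: [{"dp": [dx, dy, dz], "roll": roll}, ...]. A call has 1 to 8 rows; each row shifts and turns the commanded pose from where the row before left it, along the tool's axes as they then stand; what a row does not reach is not made up. The controller multiplies each number of a shift by 30 mm and each number of a turn by 5 degrees. A row lasts 1/8 s, in which the tool goes at most 62.5 mm and 10.7 degrees, less where a joint would pass 70% of its speed; a pose out of reach is approached as far as the arm can. A call with a number of a shift or a turn outside -1 to 1 is refused whole. A call with a gripper value outside its range is refused whole. "claw" is the opening, from 0 (shut) to 1 (fully open), set as the call begins (left out, the last holds). The fingers move at their own pace and stop on an object; "grip_force" is the grip in N (left out, the last holds). Time passes only in rows, so rows that do not move let the fingers close. It gives the time, the measured TCP pose, the force, the opening and the grip force at its end, in the units of the state.
- env.get_obs(): the state, without advancing time (a new reading comes with each control period).
- vision.grab_frame(name): name is "scene" or "top" or "wrist"; returns a dict with "image" (400x640x3 uint8, blue, green, red), "range_z" (400x640 float32, m along the optical axis (not along the pixel's ray), 0 where there is no reading), "mtx" (3x3 intrinsics, pixels), "view" (4x4, takes a point from world to camera coordinates). Camera axes: x right, y down, z forward; pixel columns grow to the right and rows downward; lengths in m; the calibration is good to about 2 mm. A picture is of the moment at which its call begins.
- sign_off(): hands the job in; it is judged then, once.
The state is a dict: "time_s": time; "joints": joint angles; "joint_velocities": joint speeds; "effort": joint torques, N m; "position": TCP position; "orientation": TCP orientation; "force": force on the tool from outside, world axes, zero at the start; "moment": the same for the moment, N m; "width": finger opening in m; "grip_force": force on a finger pad.
Only numpy, scipy, OpenCV 4.12 (cv2) and the standard library are available. Lean on these libraries where they do the work, as an engineer would, in place of code of your own. Each camera call takes 0.05 s, during which the arm holds its last target. There are 200 camera calls.

## Working session

There is one attempt and no reset: what is moved stays moved. The work goes in short steps, Python scripts to look and compute and a tool call to move; the robot and the scene stay as the last step left them, time stands still between calls to the robot, and variables do not carry over. Pictures are saved under pics/ and viewed, at most 10 in all, crops included, and the job is handed in when it is done.

Besides the shell and the picture viewer there is one more tool, called after "Request:" by a JSON object that holds its "name" and its "arguments", one argument or row to a line. carry_out: Moves the arm, as the interface text tells. Shifts and turns lie within -1 to 1; 1 stands for 30 mm of shift or 5 degrees of turn. Its arguments: {"type":"object","properties":{"rows":{"type":"array"},"claw":{"type":"number"},"grip_force":{"type":"number"}},"required":["rows"]}

```bash
mkdir -p pics
python3 - <<'E'
from workcell import env, vision
import cv2, numpy as np, pickle
o=env.get_obs(); print(o, env.nose_length)
fr={n:vision.grab_frame(n) for n in("scene","top","wrist")}
pickle.dump(fr,open("f0.pkl","wb"))
for n in("scene","top"): cv2.imwrite(f"pics/{n}0.png",fr[n]["image"])
for n in fr: print(n,np.round(np.linalg.inv(fr[n]["view"]),3).tolist())
E
```

```text
{'time_s': 0.0, 'joints': array([ 1.0318208 ,  0.41191003, -0.01274586,  1.59704013,  0.00561683,
        1.13428326, -0.08219621]), 'joint_velocities': array([ 0.00082398,  0.00075331, -0.00093086,  0.00099491,  0.00059569,
        0.00095859, -0.00025222]), 'effort': array([-2.90405196e-04, -6.00621414e+01,  6.82424381e-01, -2.99411041e+01,
        1.39130320e-02,  1.05354167e-02, -7.54689495e-05]), 'position': array([ 0.28324971, -0.55660169,  0.24144816]), 'orientation': array([ 9.72415905e-01,  2.33252359e-01, -2.42769072e-04, -7.64873452e-04]), 'force': array([-0.91223945,  0.28619117,  1.0301801 ]), 'moment': array([ 0.03374843, -0.00803411,  0.01260299]), 'grip_force': 0.0, 'width': 0.0855362148357409} 0.011
scene [[0.375, 0.555, -0.742, 1.429], [0.927, -0.214, 0.308, -0.374], [0.012, -0.804, -0.595, 0.75], [0.0, 0.0, 0.0, 1.0]]
top [[0.015, -0.994, 0.111, 0.353], [-1.0, -0.014, 0.007, -0.003], [-0.006, -0.111, -0.994, 1.855], [0.0, 0.0, 0.0, 1.0]]
wrist [[0.453, -0.855, -0.253, 0.346], [-0.892, -0.434, -0.127, -0.524], [-0.001, 0.283, -0.959, 0.374], [0.0, 0.0, 0.0, 1.0]]
```

View pics/scene0.png

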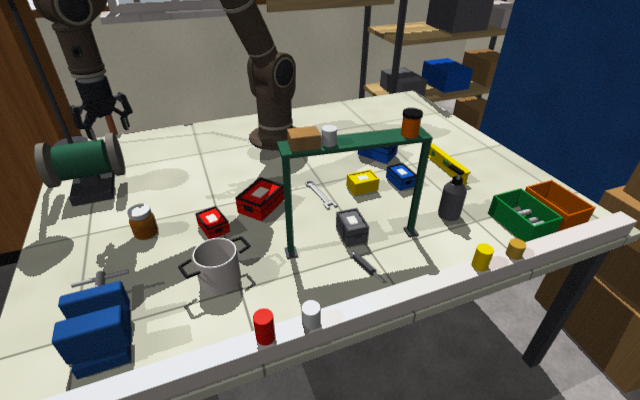

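View pics/top0.png

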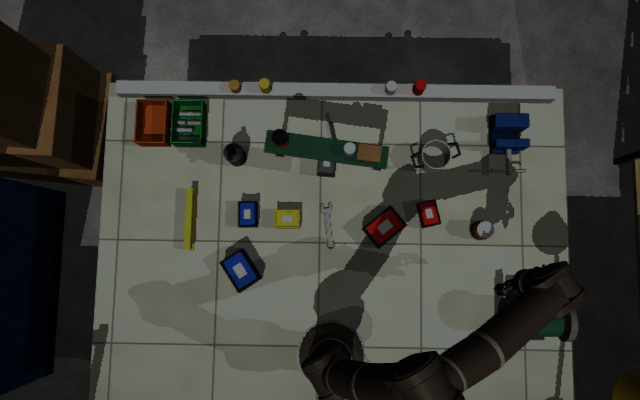

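The small blue case is at top-view (248,213), with a larger blue at (241,270) and a yellow lookalike at (288,218). The small red is at (428,213), with a larger red at (384,227). Grey is at (326,165) under the shelf, and its front end sticks out. Next I measure them all.

```bash
cat > h.py <<'E'
import numpy as np, cv2
def cloud(f):
    d=f["range_z"]; v,u=np.mgrid[:d.shape[0],:d.shape[1]]
    K=f["mtx"]; P=np.stack([(u-K[0,2])*d/K[0,0],(v-K[1,2])*d/K[1,1],d],-1)
    T=np.linalg.inv(f["view"]); W=P@T[:3,:3].T+T[:3,3]; W[d==0]=np.nan; return W
def rect(xy):
    c,s,a=cv2.minAreaRect((xy*1000).astype(np.float32)); 
    if s[0]<s[1]: a-=90; s=s[::-1]
    return np.round(c,1),np.round(s,1),round((a+90)%180-90,1)   # long-side heading deg
E
python3 - <<'E'
import pickle; from h import *
fr=pickle.load(open("f0.pkl","rb"))
for n in("top","scene"):
    f=fr[n];W=cloud(f);hsv=cv2.cvtColor(f["image"],cv2.COLOR_BGR2HSV);H,S,V=[hsv[...,i].astype(int) for i in range(3)]
    print(n, "px/m",f["mtx"][0,0])
    R=(W[...,0]>.2)&(W[...,0]<.9)&(abs(W[...,1])<.7)&(W[...,2]>.012)
    M={"blue":(H>105)&(H<130)&(S>140),"red":((H<8)|(H>172))&(S>150),"yel":(H>22)&(H<33)&(S>150),"green":(H>60)&(H<95)&(S>80)&(W[...,2]>.28)}
    for k,m in M.items():
        m=(m&R).astype(np.uint8); m=cv2.morphologyEx(m,cv2.MORPH_CLOSE,np.ones((5,5)))
        N,L,st,ce=cv2.connectedComponentsWithStats(m)
        for i in range(1,N):
            if st[i,4]<60: continue
            p=W[(L==i)&R]; z=np.percentile(p[:,2],90); t=p[p[:,2]>z-.012]
            print(k,ce[i].round(),st[i,4],"ztop",round(z,3),*rect(t[:,:2]))
    # all height clusters
    m=(W[...,2]>.012)&(W[...,2]<.25)&(W[...,0]>.3)&(W[...,0]<1.)&(abs(W[...,1])<.6)
    N,L,st,ce=cv2.connectedComponentsWithStats(m.astype(np.uint8))
    for i in range(1,N):
        if st[i,4]>60:
            p=W[L==i]; print("obj",ce[i].round(),st[i,4],"z",np.percentile(p[:,2],97).round(3),*rect(p[:,:2]))
f=fr["top"];W=cloud(f)
m=(W[...,2]>.28)&(W[...,0]>.5)&(W[...,2]<.31); print("board",rect(W[m][:,:2]))
for n in("top","scene"):
    W=cloud(fr[n]); m=(W[...,2]>.05)&(W[...,2]<.075)&(abs(W[...,1])<.08)&(W[...,0]>.5)&(W[...,0]<.8)
    print("grey",n,m.sum(),rect(W[m][:,:2]),np.median(W[m],0))
b=cv2.resize(fr["top"]["image"][150:250,200:460],None,fx=3,fy=3,interpolation=2); cv2.imwrite("pics/crop.png",b)
E
```

```text
top px/m 511.9130323154585
blue [507. 132.] 1386 ztop 0.114 [ 794.1 -618.8] [121.9 121.4] 90.0
blue [248. 214.] 375 ztop 0.054 [493.7 301.7] [83.4 60.9] 2.0
blue [241. 269.] 735 ztop 0.072 [297.5 318.1] [114.   84.1] 33.9
red [428. 213.] 371 ztop 0.048 [ 505.6 -339.6] [83.8 65.2] 14.0
red [384. 227.] 676 ztop 0.067 [ 452.2 -180.5] [124.8  82.2] -49.5
yel [188. 218.] 466 ztop 0.055 [473.9 511.3] [217.3  25. ] -0.5
yel [287. 219.] 380 ztop 0.055 [478. 162.] [89.  61.2] -89.0
green [319. 149.] 1870 ztop 0.317 [675.2  21.7] [376.4  70.4] 82.8
obj [335.  91.] 5548 z 0.109 [ 9.484e+02 -1.000e-01] [1199.3   60.5] 90.0
obj [187. 123.] 1089 z 0.074 [820.7 535.6] [163.7 127.9] -0.4
obj [497. 132.] 595 z 0.116 [ 798.4 -578.5] [138.5  42.8] 0.0
obj [435. 155.] 579 z 0.098 [ 708.6 -357.9] [173.7 105.8] -55.4
obj [234. 154.] 397 z 0.169 [702.8 352.7] [70.1 66.2] 49.8
obj [325. 168.] 283 z 0.071 [660.6  26.7] [64.4 50.4] 85.2
obj [188. 219.] 469 z 0.058 [473.9 512.4] [217.   27.8] 0.6
obj [428. 213.] 505 z 0.052 [ 504.1 -340. ] [90.4 67. ] 15.4
obj [247. 214.] 499 z 0.058 [493.2 303.1] [92.3 64.4] 
[... 1114 characters left out ...]
j [359. 304.] 17542 z 0.105 [ 8.578e+02 -3.000e-01] [1199.5  239.3] -90.0
obj [142. 220.] 763 z 0.087 [ 453.  -525.9] [66.5 63.7] -35.6
obj [215. 253.] 2958 z 0.095 [ 613.7 -374.7] [299.9 174.5] 10.2
obj [352. 226.] 925 z 0.066 [682.1  25.4] [94.4 65.9] -4.2
obj [364. 262.] 141 z 0.017 [795.7   4.7] [94.1 16. ] 12.9
obj [119. 273.] 86 z 0.066 [ 662.3 -579.8] [40.3 11.6] -89.2
obj [116. 321.] 2073 z 0.111 [ 805.1 -579.6] [135.3  41.1] 0.2
board (array([676.1,  22.6]), array([379.8,  72.3]), 82.7)
grey top 250 (array([660.9,  26.8]), array([63.8, 50.3]), 85.7) [0.65962665 0.02830497 0.06082923]
grey scene 594 (array([682.2,  25.5]), array([94.6, 65.5]), -4.6) [0.68795795 0.02310739 0.06133278]
```

View pics/crop.png

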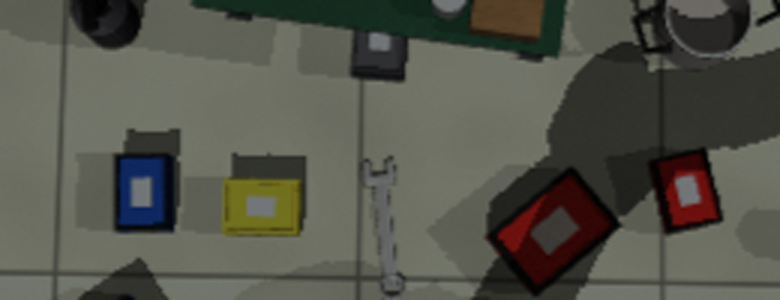

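Selection is clear: the small blue (H≈0.052, 92×64) at (248,213) and the small red at (428,213). The tool can only stay vertical and the board covers the middle of the grey case. So I'll set each case partly onto the lid, held by its front end, then slide it home with the back of an open finger. First I check how wide the wrist is at board height.

Run:
```python
import pickle; from h import *
from scipy.spatial.transform import Rotation as R
fr=pickle.load(open("f0.pkl","rb"))
Rm=R.from_quat([0.972416,.2332524,-.00024,-.00076]).as_matrix(); p=np.array([.28325,-.5566,.24145])
for n in("scene","top"):
    W=cloud(fr[n]).reshape(-1,3); T=(W-p)@Rm
    T=T[(abs(T[:,0])<.13)&(abs(T[:,1])<.13)&(T[:,2]<.02)&(T[:,2]>-.5)]
    print(n)
    for z in np.arange(.02,-.48,-.02):
        s=T[(T[:,2]<z)&(T[:,2]>=z-.02)]
        if len(s)>3: print(round(z*1000),len(s),"x",(np.percentile(s[:,0],[1,99])*1000).round(),"y",(np.percentile(s[:,1],[1,99])*1000).round())
x,y=.2832,-.5566; print(np.degrees(np.arctan2(y,x)))
```

```text
scene
0 69 x [-11.  14.] y [-55.  57.]
-20 101 x [-11.  15.] y [-55.  57.]
-40 188 x [-13.  16.] y [-72.  74.]
-60 331 x [-14.  20.] y [-70.  73.]
-80 375 x [-9. 21.] y [-67.  71.]
-100 249 x [-9. 36.] y [-63.  68.]
-120 247 x [-5. 40.] y [-32.  38.]
-140 253 x [-5. 40.] y [-31.  38.]
-160 241 x [-12.  41.] y [-33.  40.]
-180 303 x [-9. 42.] y [-34.  42.]
-200 295 x [-3. 42.] y [-31.  39.]
-220 294 x [-5. 42.] y [-32.  40.]
-240 323 x [-3. 45.] y [-31.  40.]
-260 331 x [-4. 41.] y [-33.  40.]
-280 360 x [-25.  49.] y [-33.  42.]
-300 410 x [-35.  56.] y [-53.  44.]
-320 648 x [-34.  59.] y [-74.  50.]
-340 376 x [-33.  59.] y [-70.  51.]
top
0 4 x [ 7. 11.] y [-55. -48.]
-20 4 x [ 8. 11.] y [-55. -48.]
-40 35 x [-9. 14.] y [-75.  71.]
-60 63 x [-16.  18.] y [-74.  68.]
-80 52 x [-13.  19.] y [-72.  68.]
-100 80 x [-12.  13.] y [-69. -35.]
-120 61 x [-16.  38.] y [-38.  14.]
-140 62 x [-11.  38.] y [-38.   8.]
-160 26 x [-0. 40.] y [-41.  -3.]
-180 75 x [-4. 41.] y [-41.  21.]
-200 50 x [15. 41.] y [-39.  15.]
-220 43 x [22. 43.] y [-31.  21.]
-240 31 x [30. 46.] y [-25.  27.]
-260 4 x [35. 40.] y [-19.  -6.]
-300 12 x [40. 54.] y [-59.  -3.]
-320 71 x [39. 57.] y [-74.  41.]
-340 142 x [-26.  57.] y [-85.  47.]
-360 433 x [-38.  55.] y [-87.  41.]
-380 912 x [-48.  46.] y [-115.   25.]
-400 714 x [-46.  42.] y [-125.  -22.]
-420 493 x [-44.  28.] y [-128.  -67.]
-440 127 x [-34.  14.] y [-130. -107.]
-63.032850984904435
```

```bash
cat >> h.py <<'E'
from scipy.spatial.transform import Rotation as Rot
def go(o,*targets):   # targets: (x,y,z mm, heading deg): roll units, then dp units in the turned tool frame
    p=np.array(o["position"])*1000; M=Rot.from_quat(o["orientation"]).as_matrix(); h=np.degrees(np.arctan2(M[1,0],M[0,0]))
    print("t",round(o["time_s"],2),"at",p.round(1),"h",h.round(2),"tilt",np.degrees(np.arccos(-M[2,2])).round(2),"F",np.round(o["force"],1),"w",round(o["width"]*1000,1),"g",round(o["grip_force"],1))
    for t in targets:
        t=np.array(t,float); dh=(t[3]-h+180)%360-180; a=np.radians(t[3]); d=t[:3]-p
        dp=np.array([d[0]*np.cos(a)+d[1]*np.sin(a), d[0]*np.sin(a)-d[1]*np.cos(a), -d[2]])/30
        print(t,"roll",round(-dh/5,3),"dp",dp.round(3)); p=t[:3]; h=t[3]
E
python3 - <<'E'
from workcell import env; from h import *
go(env.get_obs(),(447.3,301.2,120,1.7),(447.3,301.2,22,1.7))
E
```

```text
t 0.15 at [ 283.3 -556.7  241.7] h 26.98 tilt 0.07 F [-0.2  0.1 -1.2] w 85.4 g 0.0
[447.3 301.2 120.    1.7] roll 5.055 dp [  6.312 -28.422   4.055]
[447.3 301.2  22.    1.7] roll -0.0 dp [0.    0.    3.267]
```

Request:
{"name": "carry_out", "arguments": {
  "rows": [
    {"dp":[0,0,0],"roll":1},
    {"dp":[0,0,0],"roll":1},
    {"dp":[0,0,0],"roll":1},
    {"dp":[0,0,0],"roll":1},
    {"dp":[0,0,0],"roll":1},
    {"dp":[0,0,0],"roll":0.06}
  ],
  "claw": 1
}}

```text
time_s: 0.9
position: [0.2835, -0.5568, 0.242]
orientation: [1.0, 0.015, -0.0, -0.0]
force: [-0.2, 0.2, 0.2]
width: 0.0853
grip_force: 0.0
```

Request:
{"name": "carry_out", "arguments": {
  "rows": [
    {"dp":[0.22,-0.99,0],"roll":0},
    {"dp":[0.22,-0.99,0],"roll":0},
    {"dp":[0.22,-0.99,0],"roll":0},
    {"dp":[0.22,-0.99,0],"roll":0},
    {"dp":[0.22,-0.99,0],"roll":0},
    {"dp":[0.22,-0.99,0],"roll":0},
    {"dp":[0.22,-0.99,0],"roll":0},
    {"dp":[0.22,-0.99,0],"roll":0}
  ]
}}

```text
time_s: 1.9
position: [0.3294, -0.317, 0.2423]
orientation: [1.0, 0.016, 0.0, 0.0]
force: [1.1, 0.1, 1.0]
width: 0.0857
grip_force: 0.0
```

Request:
{"name": "carry_out", "arguments": {
  "rows": [
    {"dp":[0.22,-0.99,0],"roll":0},
    {"dp":[0.22,-0.99,0],"roll":0},
    {"dp":[0.22,-0.99,0],"roll":0},
    {"dp":[0.22,-0.99,0],"roll":0},
    {"dp":[0.22,-0.99,0],"roll":0},
    {"dp":[0.22,-0.99,0],"roll":0},
    {"dp":[0.22,-0.99,0],"roll":0},
    {"dp":[0.22,-0.99,0],"roll":0}
  ]
}}

```text
time_s: 2.9
position: [0.3752, -0.078, 0.2424]
orientation: [1.0, 0.016, 0.0, 0.0]
force: [0.6, -0.7, 0.4]
width: 0.0857
grip_force: 0.0
```

Request:
{"name": "carry_out", "arguments": {
  "rows": [
    {"dp":[0.22,-0.99,0],"roll":0},
    {"dp":[0.22,-0.99,0],"roll":0},
    {"dp":[0.22,-0.99,0],"roll":0},
    {"dp":[0.22,-0.99,0],"roll":0},
    {"dp":[0.22,-0.99,0.2],"roll":0},
    {"dp":[0.22,-0.99,0.2],"roll":0},
    {"dp":[0.22,-0.99,0.2],"roll":0},
    {"dp":[0.22,-0.99,0.2],"roll":0}
  ]
}}

```text
time_s: 3.9
position: [0.4211, 0.161, 0.2182]
orientation: [1.0, 0.016, 0.0, 0.0]
force: [1.0, 0.4, 0.3]
width: 0.0855
grip_force: 0.0
```

Run:
```python
from workcell import env,vision; from h import *
f=vision.grab_frame("wrist"); cv2.imwrite("pics/w1.png",f["image"])
t=vision.grab_frame("top"); 
for n,f in(("w",f),("t",t)):
    W=cloud(f); m=(abs(W[...,0]-.493)<.075)&(abs(W[...,1]-.302)<.065)&(W[...,2]>.03)&(W[...,2]<.07)
    print(n,m.sum(),rect(W[m][:,:2]),np.percentile(W[m][:,2],95))
go(env.get_obs(),(447.3,301.2,120,1.7),(447.3,301.2,22,1.7))
```

```text
w 9323 (array([491.7, 304.4]), array([90.6, 65.7]), 1.7) 0.05343929749424427
t 351 (array([493.9, 303.8]), array([89.6, 63.8]), 2.4) 0.056932966282089215
t 4.0 at [420.8 163.1 217.9] h 2.01 tilt 0.1 F [ 0.4 -0.9  0.1] w 85.5 g 0.0
[447.3 301.2 120.    1.7] roll 0.062 dp [ 1.019 -4.574  3.265]
[447.3 301.2  22.    1.7] roll -0.0 dp [0.    0.    3.267]
```

Request:
{"name": "carry_out", "arguments": {
  "rows": [
    {"dp":[0.2,-0.92,0.6],"roll":0.06},
    {"dp":[0.2,-0.92,0.6],"roll":0},
    {"dp":[0.2,-0.92,0.6],"roll":0},
    {"dp":[0.2,-0.92,0.6],"roll":0},
    {"dp":[0.2,-0.92,0.6],"roll":0},
    {"dp":[0,0,0],"roll":0},
    {"dp":[0,0,0],"roll":0}
  ]
}}

```text
time_s: 4.88
position: [0.4476, 0.2978, 0.1284]
orientation: [1.0, 0.012, -0.0, 0.0]
force: [0.4, 0.1, -0.8]
width: 0.0852
grip_force: 0.0
```

Run:
```python
from workcell import env,vision; from h import *
f=vision.grab_frame("wrist")
W=cloud(f); m=(abs(W[...,0]-.493)<.075)&(abs(W[...,1]-.302)<.065)&(W[...,2]>.03)&(W[...,2]<.07)
print(m.sum(),rect(W[m][:,:2]))
go(env.get_obs(),(446.5,302.4,22,1.7))
```

```text
15112 (array([491.2, 304.6]), array([90.6, 64.3]), 1.8)
t 4.92 at [447.8 297.6 128.7] h 1.35 tilt 0.05 F [-0.4 -0.5 -0.5] w 85.5 g 0.0
[446.5 302.4  22.    1.7] roll -0.07 dp [-0.04  -0.161  3.555]
```

Request:
{"name": "carry_out", "arguments": {
  "rows": [
    {"dp":[-0.07,-0.18,0],"roll":-0.08},
    {"dp":[0,0,0.9],"roll":0},
    {"dp":[0,0,0.9],"roll":0},
    {"dp":[0,0,0.9],"roll":0},
    {"dp":[0,0,0.5],"roll":0},
    {"dp":[0,0,0.35],"roll":0},
    {"dp":[0,0,0],"roll":0}
  ]
}}

```text
time_s: 5.8
position: [0.4452, 0.3041, 0.0217]
orientation: [1.0, 0.015, -0.0, 0.0]
force: [0.0, -1.3, 0.6]
width: 0.0854
grip_force: 0.0
```

Request:
{"name": "carry_out", "arguments": {
  "rows": [
    {"dp":[0,0,0],"roll":0},
    {"dp":[0,0,0],"roll":0},
    {"dp":[0,0,0],"roll":0},
    {"dp":[0,0,0],"roll":0},
    {"dp":[0,0,0],"roll":0}
  ],
  "claw": 0,
  "grip_force": 100
}}

```text
time_s: 6.42
position: [0.4458, 0.3044, 0.0231]
orientation: [1.0, 0.015, 0.001, -0.0]
force: [-0.9, -1.6, 7.6]
width: 0.0623
grip_force: 108.3
```

Request:
{"name": "carry_out", "arguments": {
  "rows": [
    {"dp":[0,0,-0.3],"roll":0},
    {"dp":[0,0,-0.7],"roll":0},
    {"dp":[0,0,-0.5],"roll":0},
    {"dp":[0,0,0],"roll":0}
  ]
}}

```text
time_s: 6.92
position: [0.446, 0.3046, 0.0681]
orientation: [1.0, 0.015, 0.001, -0.001]
force: [0.2, -0.5, -3.4]
width: 0.0622
grip_force: 109.9
```

Run:
```python
from workcell import env,vision; from h import *
o=env.get_obs()
f=vision.grab_frame("wrist"); s=vision.grab_frame("scene")
cv2.imwrite("pics/g1.png",np.hstack([f["image"][::1,::1][:,:640][::2,::2],cv2.resize(s["image"][110:230,330:480],None,fx=200/120,fy=200/120)]))
W=cloud(f); m=(abs(W[...,0]-.493)<.085)&(abs(W[...,1]-.302)<.065)&(W[...,2]>.06)&(W[...,2]<.13)
P=W[m]; print(m.sum(),rect(P[:,:2])); 
A=np.c_[P,np.ones(len(P))]; T=P[P[:,2]>np.percentile(P[:,2],40)]
c=np.linalg.lstsq(np.c_[T[:,:2],np.ones(len(T))],T[:,2],rcond=None)[0]; print("slopes deg",np.degrees(c[:2]))
go(o,(440,200,160,-4.5),(594,32,160,-4.5))
```

```text
76224 (array([484.6, 303.9]), array([128.9, 105. ]), -88.2)
slopes deg [-12.91994317  -0.54445819]
t 6.92 at [446.  304.6  68.1] h 1.76 tilt 0.14 F [ 0.2 -0.5 -3.4] w 62.2 g 109.9
[440.  200.  160.   -4.5] roll 1.252 dp [ 0.074  3.49  -3.064]
[594.   32.  160.   -4.5] roll -0.0 dp [ 5.557  5.18  -0.   ]
```

View pics/g1.png

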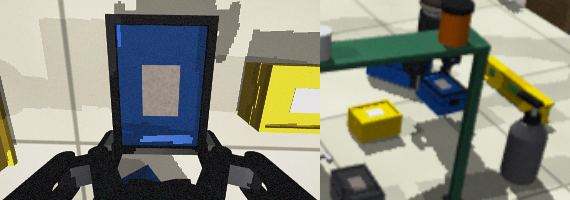

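Request:
{"name": "carry_out", "arguments": {
  "rows": [
    {"dp":[0,0,-0.6],"roll":0.25},
    {"dp":[0,0,-0.8],"roll":0.25},
    {"dp":[0,0,-0.8],"roll":0.25},
    {"dp":[0,0.3,-0.6],"roll":0.25},
    {"dp":[0,0.6,-0.26],"roll":0.25},
    {"dp":[0.3,0.9,0],"roll":0},
    {"dp":[0.3,0.9,0],"roll":0},
    {"dp":[0.3,0.9,0],"roll":0}
  ]
}}

```text
time_s: 8.02
position: [0.4641, 0.1916, 0.1581]
orientation: [0.999, -0.04, -0.001, 0.001]
force: [-0.6, -1.0, -4.0]
width: 0.0627
grip_force: 110.2
```

Request:
{"name": "carry_out", "arguments": {
  "rows": [
    {"dp":[0.3,0.9,0],"roll":0},
    {"dp":[0.3,0.9,0],"roll":0},
    {"dp":[0.3,0.9,0],"roll":0},
    {"dp":[0.3,0.9,0],"roll":0},
    {"dp":[0.3,0.7,0],"roll":0},
    {"dp":[0,0.3,0],"roll":0},
    {"dp":[0,0,0],"roll":0},
    {"dp":[0,0,0],"roll":0}
  ]
}}

```text
time_s: 9.02
position: [0.4982, 0.0541, 0.1586]
orientation: [0.999, -0.039, -0.0, -0.0]
force: [0.9, -0.0, -4.4]
width: 0.0623
grip_force: 110.2
```

```bash
cat >> h.py <<'E'
def col(f,c):
    h=cv2.cvtColor(f["image"],cv2.COLOR_BGR2HSV).astype(int)
    return ((h[...,0]>105)&(h[...,0]<130) if c=="b" else (h[...,0]<8)|(h[...,0]>172))&(h[...,1]>120)
def lid(f,c,ctr,r=.09,zlo=.02,zhi=.2):
    W=cloud(f); m=col(f,c)&(np.hypot(W[...,0]-ctr[0],W[...,1]-ctr[1])<r)&(W[...,2]>zlo)&(W[...,2]<zhi); P=W[m]
    if len(P)<20: return print("few",len(P))
    P=P[P[:,2]>np.median(P[:,2])-.02]
    for _ in range(4):
        k=np.linalg.lstsq(np.c_[P[:,:2],np.ones(len(P))],P[:,2],rcond=None)[0]; e=P[:,2]-np.c_[P[:,:2],np.ones(len(P))]@k; Q=P[abs(e)<max(.002,1.5*e.std())]; P=Q if len(Q)>20 else P
    print("lid",len(P),rect(P[:,:2]),"slope",np.degrees(np.arctan(k[:2])).round(1),"z@mean",P.mean(0).round(4))
E
python3 - <<'E'
from workcell import env,vision; from h import *
o=env.get_obs(); p=o["position"]
lid(vision.grab_frame("wrist"),"b",(p[0]+.045,p[1]))
s=vision.grab_frame("scene");lid(s,"b",(p[0]+.045,p[1]))
go(o,(520,38.4,100,-4.5),(597,32.4,100,-4.5),(597,32.4,88,-4.5))
E
```

```text
lid 32523 (array([541.8,  56.4]), array([90.7, 82.9]), 5.8) slope [-0.2  0. ] z@mean [0.5483 0.0494 0.1842]
lid 221 (array([550.6,  47.2]), array([83.9, 61.4]), -4.9) slope [-4.8  4.4] z@mean [0.5587 0.0465 0.1824]
t 9.03 at [498.2  54.1 158.6] h -4.42 tilt 0.02 F [ 0.9 -0.  -4.4] w 62.3 g 110.2
[520.   38.4 100.   -4.5] roll 0.017 dp [0.765 0.466 1.953]
[597.   32.4 100.   -4.5] roll -0.0 dp [ 2.574e+00 -2.000e-03 -0.000e+00]
[597.   32.4  88.   -4.5] roll -0.0 dp [ 0.  -0.   0.4]
```

Request:
{"name": "carry_out", "arguments": {
  "rows": [
    {"dp":[0.2,0.1,0.5],"roll":0},
    {"dp":[0.2,0.12,0.7],"roll":0},
    {"dp":[0.2,0.12,0.55],"roll":0},
    {"dp":[0.17,0.12,0.2],"roll":0},
    {"dp":[0,0,0],"roll":0},
    {"dp":[0,0,0],"roll":0}
  ]
}}

```text
time_s: 9.88
position: [0.5209, 0.0379, 0.1005]
orientation: [0.999, -0.039, 0.0, -0.0]
force: [-0.5, 0.1, -3.8]
width: 0.0624
grip_force: 110.2
```

Run:
```python
from workcell import env,vision; from h import *
o=env.get_obs(); p=o["position"]
s=vision.grab_frame("scene");cv2.imwrite("pics/s2.png",cv2.resize(s["image"][100:280,260:460],None,fx=3,fy=3,interpolation=2))
for n in("scene","wrist"):
    W=cloud(vision.grab_frame(n)); m=(abs(W[...,1]-.03)<.06)&(abs(W[...,2]-.06)<.012)&(W[...,0]>.6)&(W[...,0]<.76); print(n,m.sum(),m.sum()>30 and rect(W[m][:,:2]))
go(o,(597,32.4,100,-4.5),(597,32.4,86,-4.5))
```

```text
scene 602 (array([681.3,  25.6]), array([96.5, 65. ]), -4.1)
wrist 1347 (array([635. ,  28.5]), array([64.3,  1.7]), 86.1)
t 9.88 at [520.9  37.9 100.5] h -4.47 tilt 0.04 F [-0.5  0.1 -3.8] w 62.4 g 110.2
[597.   32.4 100.   -4.5] roll 0.006 dp [ 2.544 -0.015  0.018]
[597.   32.4  86.   -4.5] roll -0.0 dp [ 0.    -0.     0.467]
```

View pics/s2.png

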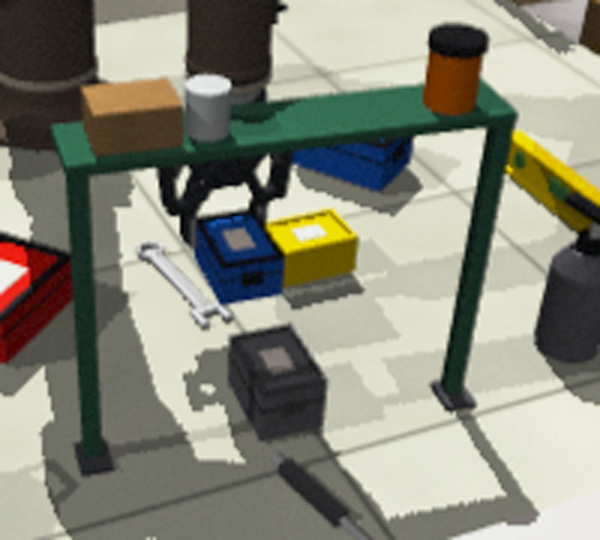

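Request:
{"name": "carry_out", "arguments": {
  "rows": [
    {"dp":[0.5,0.02,0],"roll":-0.06},
    {"dp":[0.7,0,0],"roll":0},
    {"dp":[0.7,0,0],"roll":0},
    {"dp":[0.45,0,0],"roll":0},
    {"dp":[0.2,0,0],"roll":0},
    {"dp":[0,0,0],"roll":0}
  ]
}}

```text
time_s: 10.78
position: [0.5968, 0.0315, 0.0999]
orientation: [0.999, -0.036, -0.0, -0.0]
force: [-0.2, -0.5, -4.6]
width: 0.0622
grip_force: 110.2
```

Request:
{"name": "carry_out", "arguments": {
  "rows": [
    {"dp":[0,0,0.2],"roll":0},
    {"dp":[0,0,0.15],"roll":0},
    {"dp":[0,0,0.08],"roll":0},
    {"dp":[0,0,0.05],"roll":0},
    {"dp":[0,0,0],"roll":0}
  ]
}}

```text
time_s: 11.4
position: [0.5966, 0.0315, 0.0871]
orientation: [0.999, -0.036, 0.0, 0.0]
force: [-5.7, -1.3, 9.1]
width: 0.0624
grip_force: 112.0
```

Run:
```python
from workcell import env,vision; from h import *
o=env.get_obs(); p=o["position"]
lid(vision.grab_frame("wrist"),"b",(p[0]+.045,p[1]))
lid(vision.grab_frame("scene"),"b",(p[0]+.045,p[1]))
go(o,(597,31.3,86,-4.2))
```

```text
lid 32529 (array([635.9,  25.6]), array([94.6, 88. ]), -8.9) slope [ 0.1 -0.1] z@mean [0.6467 0.0269 0.1129]
lid 270 (array([644.1,  25.4]), array([92.6, 61.1]), -5.4) slope [-1.8  1.7] z@mean [0.6453 0.0264 0.1125]
t 11.4 at [596.6  31.5  87.1] h -4.17 tilt 0.04 F [-5.7 -1.3  9.1] w 62.4 g 112.0
[597.   31.3  86.   -4.2] roll 0.006 dp [0.012 0.006 0.037]
```

Request:
{"name": "carry_out", "arguments": {
  "rows": [
    {"dp":[0,0,0],"roll":0},
    {"dp":[0,0,0],"roll":0},
    {"dp":[0,0,0],"roll":0}
  ],
  "claw": 0.82,
  "grip_force": 20
}}

```text
time_s: 11.88
position: [0.5971, 0.0315, 0.0857]
orientation: [0.999, -0.036, 0.0, -0.0]
force: [0.5, 0.1, 0.6]
width: 0.0698
grip_force: 0.0
```

Run:
```python
from workcell import env,vision; from h import *
o=env.get_obs(); p=o["position"]
lid(vision.grab_frame("wrist"),"b",(p[0]+.045,p[1]))
s=vision.grab_frame("scene");lid(s,"b",(p[0]+.045,p[1]))
cv2.imwrite("pics/s3.png",cv2.resize(s["image"][100:280,260:460],None,fx=3,fy=3,interpolation=2))
go(o)
```

```text
lid 34297 (array([642.3,  25.6]), array([91. , 70.7]), -7.5) slope [-5.7  0.4] z@mean [0.6502 0.0267 0.112 ]
lid 291 (array([650.5,  24.5]), array([90.7, 60.1]), -6.2) slope [-6.9  2.5] z@mean [0.6498 0.0269 0.1118]
t 11.88 at [597.1  31.5  85.7] h -4.17 tilt 0.03 F [0.5 0.1 0.6] w 69.8 g 0.0
```

View pics/s3.png

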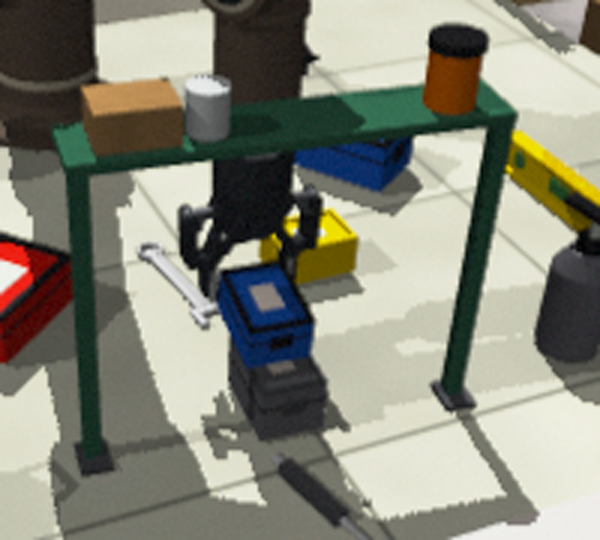

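Request:
{"name": "carry_out", "arguments": {
  "rows": [
    {"dp":[0,0,0],"roll":0},
    {"dp":[-0.6,0,0],"roll":0},
    {"dp":[-0.9,0,-0.13],"roll":0},
    {"dp":[-0.9,0,0],"roll":0},
    {"dp":[-0.8,0,0],"roll":-1},
    {"dp":[0,0,0],"roll":-1},
    {"dp":[0,0,0],"roll":-1},
    {"dp":[0,0,0],"roll":-1}
  ],
  "claw": 1
}}

```text
time_s: 12.98
position: [0.5012, 0.0385, 0.0897]
orientation: [0.99, 0.139, 0.0, 0.0]
force: [-0.3, -0.1, -0.7]
width: 0.0855
grip_force: 0.0
```

Request:
{"name": "carry_out", "arguments": {
  "rows": [
    {"dp":[0,0,0],"roll":-1},
    {"dp":[0,0,0],"roll":-1},
    {"dp":[0,0,0],"roll":-1},
    {"dp":[0,0,0],"roll":-1},
    {"dp":[0,0,0],"roll":-1},
    {"dp":[0,0,0],"roll":-1},
    {"dp":[0,0,0],"roll":-1},
    {"dp":[0,0,0],"roll":-1}
  ]
}}

```text
time_s: 13.98
position: [0.5012, 0.0384, 0.0896]
orientation: [0.883, 0.469, 0.0, 0.0]
force: [0.7, -0.4, 0.1]
width: 0.0858
grip_force: 0.0
```

Request:
{"name": "carry_out", "arguments": {
  "rows": [
    {"dp":[0,0,0],"roll":-1},
    {"dp":[0,0,0],"roll":-1},
    {"dp":[0,0,0],"roll":-1},
    {"dp":[0,0,0],"roll":-1},
    {"dp":[0,0,0],"roll":-1},
    {"dp":[0,0,0],"roll":-1},
    {"dp":[0,0,0],"roll":0}
  ]
}}

```text
time_s: 14.85
position: [0.5011, 0.0384, 0.0895]
orientation: [0.733, 0.681, 0.0, -0.0]
force: [0.1, 0.7, 0.1]
width: 0.0852
grip_force: 0.0
```

Run:
```python
from workcell import env,vision; from h import *
o=env.get_obs(); p=o["position"]
s=vision.grab_frame("scene");lid(s,"b",(.648,.027))
t=vision.grab_frame("top");lid(t,"b",(.648,.027))
go(o,(578,32.7,90,85.8))
```

```text
lid 275 (array([650.5,  24. ]), array([90.2, 59.8]), -5.3) slope [-6.6  1.5] z@mean [0.6501 0.027  0.112 ]
lid 144 (array([639.5,  24.7]), array([72.2, 59.4]), -6.9) slope [-6.8  0. ] z@mean [0.6382 0.026  0.1123]
t 14.85 at [501.1  38.4  89.5] h 85.78 tilt 0.02 F [0.1 0.7 0.1] w 85.2 g 0.0
[578.   32.7  90.   85.8] roll -0.005 dp [-0.     2.569 -0.016]
```

Request:
{"name": "carry_out", "arguments": {
  "rows": [
    {"dp":[-0.1,0.6,0],"roll":0},
    {"dp":[0,0.5,0],"roll":0},
    {"dp":[0,0.2,0],"roll":0},
    {"dp":[0,0.2,0],"roll":0},
    {"dp":[0,0.2,0],"roll":0},
    {"dp":[0,0.2,0],"roll":0},
    {"dp":[0,0,0],"roll":0}
  ]
}}

```text
time_s: 15.82
position: [0.5583, 0.0313, 0.0896]
orientation: [0.732, 0.681, 0.0, 0.0]
force: [-0.2, 0.3, -0.7]
width: 0.0854
grip_force: 0.0
```

Run:
```python
from workcell import env,vision; from h import *
o=env.get_obs(); p=o["position"]
s=vision.grab_frame("scene");lid(s,"b",(.67,.025))
t=vision.grab_frame("top");lid(t,"b",(.66,.027))
go(o,(578,30,90,85.8))
```

```text
lid 273 (array([662.5,  23.8]), array([90.2, 60.8]), -2.9) slope [-5.4  2.1] z@mean [0.663  0.0261 0.111 ]
lid 22 (array([673.1,  25.1]), array([55.5, 15.8]), -84.9) slope [-13.2  -1. ] z@mean [0.6712 0.0337 0.1102]
t 15.82 at [558.3  31.3  89.6] h 85.82 tilt 0.03 F [-0.2  0.3 -0.7] w 85.4 g 0.0
[578.   30.   90.   85.8] roll 0.003 dp [ 0.004  0.659 -0.013]
```

Request:
{"name": "carry_out", "arguments": {
  "rows": [
    {"dp":[0,0.15,0],"roll":0},
    {"dp":[0,0.15,0],"roll":0},
    {"dp":[0,0.1,0],"roll":0},
    {"dp":[0,0.1,0],"roll":0},
    {"dp":[0,0.08,0],"roll":0},
    {"dp":[0,0,0],"roll":0}
  ]
}}

```text
time_s: 16.68
position: [0.5755, 0.0301, 0.0897]
orientation: [0.732, 0.681, 0.0, 0.0]
force: [0.3, -0.1, -1.4]
width: 0.0856
grip_force: 0.1
```

Run:
```python
from workcell import env,vision; from h import *
o=env.get_obs(); p=o["position"]
s=vision.grab_frame("scene");lid(s,"b",(.68,.025))
go(o,(578,30,90,85.8))
```

```text
lid 290 (array([678.5,  23. ]), array([89.7, 61.3]), -3.6) slope [-4.4  1.8] z@mean [0.6783 0.025  0.1105]
t 16.68 at [575.5  30.1  89.7] h 85.82 tilt 0.03 F [ 0.3 -0.1 -1.4] w 85.6 g 0.1
[578.   30.   90.   85.8] roll 0.005 dp [ 0.004  0.084 -0.011]
```

Request:
{"name": "carry_out", "arguments": {
  "rows": [
    {"dp":[0,0.05,0],"roll":0},
    {"dp":[0,0.03,0],"roll":0},
    {"dp":[0,0,0],"roll":0}
  ]
}}

```text
time_s: 17.1
position: [0.5775, 0.0299, 0.0896]
orientation: [0.732, 0.681, -0.0, 0.0]
force: [-2.0, 0.4, 0.9]
width: 0.0851
grip_force: 1.0
```

Run:
```python
from workcell import env,vision; from h import *
o=env.get_obs(); p=o["position"]
s=vision.grab_frame("scene");lid(s,"b",(.68,.025))
go(o,(578,30,90,85.8))
```

```text
lid 285 (array([680. ,  22.4]), array([89.4, 60.8]), -3.0) slope [-4.8  2.1] z@mean [0.6803 0.0252 0.1103]
t 17.1 at [577.5  29.9  89.6] h 85.83 tilt 0.0 F [-2.   0.4  0.9] w 85.1 g 1.0
[578.   30.   90.   85.8] roll 0.006 dp [ 0.005  0.016 -0.013]
```

Request:
{"name": "carry_out", "arguments": {
  "rows": [
    {"dp":[0,0.04,0],"roll":0},
    {"dp":[0,0.04,0],"roll":0},
    {"dp":[0,0,0],"roll":0}
  ]
}}

```text
time_s: 17.52
position: [0.58, 0.0296, 0.0894]
orientation: [0.732, 0.681, 0.0, -0.0]
force: [-1.5, -1.3, 0.1]
width: 0.0852
grip_force: 0.7
```

Run:
```python
from workcell import env,vision; from h import *
o=env.get_obs(); p=o["position"]
s=vision.grab_frame("scene");lid(s,"b",(.68,.025))
W=cloud(s); m=(abs(W[...,1]-.03)<.07)&(W[...,2]>.02)&(W[...,2]<.062)&(W[...,0]>.6)&(W[...,0]<.76); print(rect(W[m][:,:2]))
cv2.imwrite("pics/s4.png",cv2.resize(s["image"][170:260,310:400],None,fx=6,fy=6,interpolation=2))
go(o,(578,30,90,85.8))
```

```text
lid 291 (array([683.5,  22.9]), array([90. , 60.9]), -4.0) slope [-2.3  2.1] z@mean [0.6838 0.0237 0.1087]
(array([682.7,  24.7]), array([94. , 64.6]), -3.2)
t 17.52 at [580.   29.6  89.4] h 85.82 tilt 0.0 F [-1.5 -1.3  0.1] w 85.2 g 0.7
[578.   30.   90.   85.8] roll 0.003 dp [ 0.009 -0.067 -0.019]
```

View pics/s4.png

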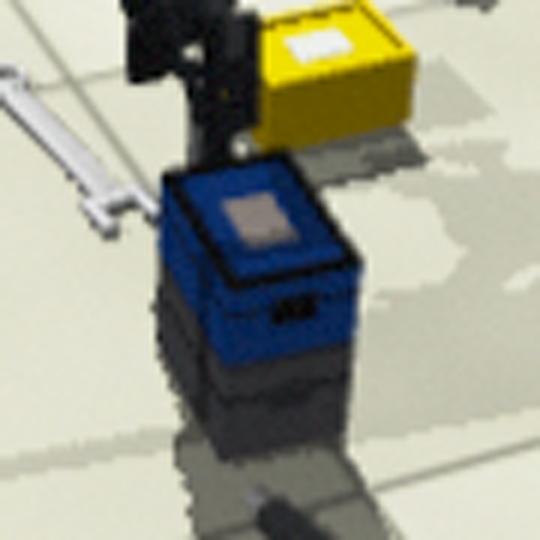

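Request:
{"name": "carry_out", "arguments": {
  "rows": [
    {"dp":[0,-0.9,0],"roll":0},
    {"dp":[0,-0.9,0],"roll":0},
    {"dp":[0,-0.9,-0.5],"roll":0.2},
    {"dp":[0,0,-0.9],"roll":1},
    {"dp":[0,0,0],"roll":1},
    {"dp":[0,0,0],"roll":1},
    {"dp":[0,0,0],"roll":1},
    {"dp":[0,0,0],"roll":1}
  ]
}}

```text
time_s: 18.58
position: [0.4998, 0.0356, 0.132]
orientation: [0.867, 0.497, 0.001, 0.0]
force: [-0.2, 0.6, -0.4]
width: 0.0853
grip_force: 0.0
```

Request:
{"name": "carry_out", "arguments": {
  "rows": [
    {"dp":[0,0,0],"roll":1},
    {"dp":[0,0,0],"roll":1},
    {"dp":[0,0,0],"roll":1},
    {"dp":[0,0,0],"roll":1},
    {"dp":[0,0,0],"roll":1},
    {"dp":[0,0,0],"roll":1},
    {"dp":[0,0,0],"roll":1},
    {"dp":[0,0,0],"roll":1}
  ]
}}

```text
time_s: 19.58
position: [0.4998, 0.0357, 0.1319]
orientation: [0.985, 0.171, 0.001, 0.0]
force: [0.1, 0.3, -0.1]
width: 0.0849
grip_force: 0.0
```

Request:
{"name": "carry_out", "arguments": {
  "rows": [
    {"dp":[-0.34,0.94,0],"roll":1},
    {"dp":[-0.34,0.94,0],"roll":0},
    {"dp":[-0.34,0.94,0],"roll":0},
    {"dp":[-0.34,0.94,0],"roll":0},
    {"dp":[-0.34,0.94,0],"roll":0},
    {"dp":[-0.34,0.94,0],"roll":0},
    {"dp":[-0.34,0.94,0],"roll":0},
    {"dp":[-0.34,0.94,0],"roll":0}
  ]
}}

```text
time_s: 20.58
position: [0.4811, -0.2047, 0.132]
orientation: [0.992, 0.129, 0.001, 0.0]
force: [0.0, -0.7, -0.3]
width: 0.0853
grip_force: 0.0
```

Request:
{"name": "carry_out", "arguments": {
  "rows": [
    {"dp":[-0.34,0.94,0],"roll":0},
    {"dp":[-0.34,0.94,0],"roll":0},
    {"dp":[-0.34,0.94,0],"roll":0},
    {"dp":[-0.34,0.94,0],"roll":0},
    {"dp":[-0.1,0.6,0],"roll":0},
    {"dp":[0,0,0],"roll":0}
  ]
}}

```text
time_s: 21.32
position: [0.4719, -0.3421, 0.1315]
orientation: [0.992, 0.128, 0.0, 0.0]
force: [-0.8, 0.1, -0.8]
width: 0.0853
grip_force: 0.0
```

Run:
```python
from workcell import env,vision; from h import *
f=vision.grab_frame("wrist"); cv2.imwrite("pics/w5.png",f["image"])
W=cloud(f); m=(np.hypot(W[...,0]-.506,W[...,1]+.34)<.085)&(W[...,2]>.03)&(W[...,2]<.06)
c,s,a=rect(W[m][:,:2]); print(m.sum(),c,s,a)
r=np.radians(a); ax=c-45.7*np.array([np.cos(r),np.sin(r)])
go(env.get_obs(),(ax[0],ax[1],19,a))
```

```text
13250 [ 503.7 -340.8] [91.2 64.3] 14.0
t 21.38 at [ 472.1 -340.7  131.5] h 14.82 tilt 0.04 F [ 0.3  0.5 -0.1] w 85.4 g 0.0
[ 459.35748531 -351.85583063   19.           14.        ] roll 0.164 dp [-0.502  0.26   3.751]
```

Request:
{"name": "carry_out", "arguments": {
  "rows": [
    {"dp":[-0.5,0.26,0],"roll":0.1},
    {"dp":[0,0,0.9],"roll":0},
    {"dp":[0,0,0],"roll":0},
    {"dp":[0,0,0],"roll":0}
  ]
}}

```text
time_s: 21.88
position: [0.4593, -0.3524, 0.1053]
orientation: [0.992, 0.125, 0.0, 0.0]
force: [-0.0, -1.0, 0.3]
width: 0.0856
grip_force: 0.0
```

Run:
```python
from workcell import env,vision; from h import *
f=vision.grab_frame("wrist")
W=cloud(f); m=(np.hypot(W[...,0]-.506,W[...,1]+.34)<.085)&(W[...,2]>.03)&(W[...,2]<.06)
c,s,a=rect(W[m][:,:2]); print(m.sum(),c,s,a)
r=np.radians(a); ax=c-45.7*np.array([np.cos(r),np.sin(r)])
go(env.get_obs(),(ax[0],ax[1],19,a))
```

```text
17917 [ 503.3 -340.8] [90.5 64.3] 13.9
t 21.93 at [ 459.6 -352.5  105.6] h 14.36 tilt 0.06 F [-1.3  0.1 -0.1] w 85.2 g 0.0
[ 458.93825679 -351.77842154   19.           13.9       ] roll 0.091 dp [-0.017 -0.029  2.885]
```

Request:
{"name": "carry_out", "arguments": {
  "rows": [
    {"dp":[-0.02,-0.03,0.8],"roll":0.08},
    {"dp":[0,0,0.9],"roll":0},
    {"dp":[0,0,0.7],"roll":0},
    {"dp":[0,0,0.35],"roll":0},
    {"dp":[0,0,0.13],"roll":0},
    {"dp":[0,0,0],"roll":0}
  ]
}}

```text
time_s: 22.68
position: [0.4588, -0.352, 0.0188]
orientation: [0.993, 0.121, 0.0, 0.0]
force: [-0.4, -0.9, -0.3]
width: 0.0855
grip_force: 0.0
```

Request:
{"name": "carry_out", "arguments": {
  "rows": [
    {"dp":[0,0,0],"roll":0},
    {"dp":[0,0,0],"roll":0},
    {"dp":[0,0,0],"roll":0},
    {"dp":[0,0,0],"roll":0},
    {"dp":[0,0,0],"roll":0}
  ],
  "claw": 0,
  "grip_force": 100
}}

```text
time_s: 23.3
position: [0.4588, -0.3522, 0.0196]
orientation: [0.993, 0.121, 0.0, 0.001]
force: [-3.0, 1.0, 7.6]
width: 0.0622
grip_force: 108.0
```

Request:
{"name": "carry_out", "arguments": {
  "rows": [
    {"dp":[0,0,-0.3],"roll":0},
    {"dp":[0,0,-0.8],"roll":0},
    {"dp":[0,0,-0.9],"roll":0},
    {"dp":[0,0,-0.9],"roll":0},
    {"dp":[0,0,-0.9],"roll":0},
    {"dp":[0,0,-0.7],"roll":0},
    {"dp":[0,0,-0.3],"roll":0},
    {"dp":[0,0,0],"roll":0}
  ]
}}

```text
time_s: 24.3
position: [0.4583, -0.3519, 0.1625]
orientation: [0.993, 0.121, 0.0, 0.0]
force: [0.5, -0.5, -3.6]
width: 0.0622
grip_force: 109.6
```

Run:
```python
from workcell import env,vision; from h import *
o=env.get_obs(); p=o["position"]
lid(vision.grab_frame("wrist"),"r",(p[0]+.044,p[1]+.011))
go(o,(520,38,160,-4.2))
```

```text
lid 31581 (array([ 502.5, -340.7]), array([81.1, 54.7]), 14.0) slope [-0.1 -0. ] z@mean [ 0.5074 -0.3395  0.1856]
t 24.3 at [ 458.3 -351.9  162.5] h 13.92 tilt 0.03 F [ 0.5 -0.5 -3.6] w 62.2 g 109.6
[520.   38.  160.   -4.2] roll 3.624 dp [  1.1   -13.112   0.082]
```

Request:
{"name": "carry_out", "arguments": {
  "rows": [
    {"dp":[0,0,0],"roll":0.9},
    {"dp":[0,0,0],"roll":0.9},
    {"dp":[0,0,0],"roll":0.9},
    {"dp":[0,0,0],"roll":0.9},
    {"dp":[0.08,-0.5,0],"roll":0.02},
    {"dp":[0.08,-0.9,0],"roll":0},
    {"dp":[0.08,-0.9,0],"roll":0},
    {"dp":[0.08,-0.9,0],"roll":0}
  ]
}}

```text
time_s: 25.35
position: [0.4748, -0.2544, 0.1615]
orientation: [0.999, -0.035, -0.0, -0.001]
force: [-0.6, 0.0, -3.1]
width: 0.0626
grip_force: 109.6
```

Request:
{"name": "carry_out", "arguments": {
  "rows": [
    {"dp":[0.08,-0.95,0],"roll":0},
    {"dp":[0.08,-0.95,0],"roll":0},
    {"dp":[0.08,-0.95,0],"roll":0},
    {"dp":[0.08,-0.95,0],"roll":0},
    {"dp":[0.08,-0.95,0],"roll":0},
    {"dp":[0.08,-0.95,0],"roll":0},
    {"dp":[0.08,-0.95,0],"roll":0},
    {"dp":[0.08,-0.95,0],"roll":0}
  ]
}}

```text
time_s: 26.35
position: [0.51, -0.0286, 0.1617]
orientation: [0.999, -0.035, -0.001, -0.0]
force: [0.8, 0.1, -2.9]
width: 0.0621
grip_force: 109.6
```

Request:
{"name": "carry_out", "arguments": {
  "rows": [
    {"dp":[0.08,-0.9,0],"roll":0},
    {"dp":[0.08,-0.7,0],"roll":0},
    {"dp":[0.08,-0.5,0],"roll":0},
    {"dp":[0,-0.2,0.25],"roll":0},
    {"dp":[0,0,0.2],"roll":0},
    {"dp":[0,0,0],"roll":0},
    {"dp":[0,0,0],"roll":0}
  ]
}}

```text
time_s: 27.22
position: [0.5228, 0.0367, 0.1486]
orientation: [0.999, -0.037, -0.0, 0.0]
force: [0.1, 0.2, -3.3]
width: 0.0623
grip_force: 109.7
```

Run:
```python
from workcell import env,vision; from h import *
o=env.get_obs(); p=o["position"]
w=vision.grab_frame("wrist"); lid(w,"r",(p[0]+.045,p[1]))
W=cloud(w)
for z in(.055,.08,.1):
    m=(abs(W[...,1]-.03)<.06)&(abs(W[...,2]-z)<.012)&(W[...,0]>.615)&(W[...,0]<.76); print("wrist",z,m.sum(),m.sum()>30 and rect(W[m][:,:2]))
s=vision.grab_frame("scene"); lid(s,"b",(.68,.025))
W=cloud(s); m=(abs(W[...,1]-.03)<.07)&(W[...,2]>.02)&(W[...,2]<.062)&(W[...,0]>.6)&(W[...,0]<.76); print(rect(W[m][:,:2]))
go(o,(598,31.3,145,-4.2),(598,31.3,131,-4.2))
```

```text
lid 31537 (array([563.8,  26.5]), array([89.3, 68.6]), -4.2) slope [-0.2  0. ] z@mean [0.5733 0.0328 0.1717]
wrist 0.055 256 (array([635.4,  28.5]), array([64.2,  0.9]), 85.8)
wrist 0.08 1091 (array([634.7,  28.1]), array([64.1,  1.6]), 86.1)
wrist 0.1 1822 (array([635.5,  27.9]), array([64.8,  3.4]), 85.6)
lid 285 (array([683. ,  22.6]), array([91.5, 60.6]), -4.0) slope [-1.7  1.7] z@mean [0.683  0.0243 0.1085]
(array([693.7,   3.7]), array([111.7,  54.7]), 31.1)
t 27.23 at [522.8  36.7 148.6] h -4.24 tilt 0.02 F [ 0.1  0.2 -3.3] w 62.3 g 109.7
[598.   31.3 145.   -4.2] roll -0.008 dp [ 2.512 -0.003  0.12 ]
[598.   31.3 131.   -4.2] roll -0.0 dp [ 0.    -0.     0.467]
```

Request:
{"name": "carry_out", "arguments": {
  "rows": [
    {"dp":[0.5,0,0.06],"roll":0},
    {"dp":[0.7,0,0.06],"roll":0},
    {"dp":[0.7,0,0],"roll":0},
    {"dp":[0.41,0,0],"roll":0},
    {"dp":[0.2,0,0],"roll":0},
    {"dp":[0,0,0],"roll":0}
  ]
}}

```text
time_s: 28.08
position: [0.5979, 0.0321, 0.1449]
orientation: [0.999, -0.036, -0.0, -0.0]
force: [0.5, -0.1, -2.8]
width: 0.062
grip_force: 109.7
```

Request:
{"name": "carry_out", "arguments": {
  "rows": [
    {"dp":[0,0,0.2],"roll":0},
    {"dp":[0,0,0.15],"roll":0},
    {"dp":[0,0,0.08],"roll":0},
    {"dp":[0,0,0.04],"roll":0},
    {"dp":[0,0,0],"roll":0}
  ]
}}

```text
time_s: 28.7
position: [0.598, 0.0321, 0.1316]
orientation: [0.999, -0.036, 0.0, 0.0]
force: [-2.1, 0.4, 2.1]
width: 0.0625
grip_force: 110.5
```

Run:
```python
from workcell import env,vision; from h import *
o=env.get_obs(); p=o["position"]
lid(vision.grab_frame("wrist"),"r",(p[0]+.045,p[1]))
lid(vision.grab_frame("scene"),"r",(p[0]+.045,p[1]))
go(o,(598,31.5,131,-4.2))
```

```text
lid 31535 (array([636.6,  30.1]), array([95.9, 62.3]), -2.9) slope [ 0. -0.] z@mean [0.6484 0.0282 0.1549]
lid 269 (array([648. ,  27.8]), array([89.9, 65.1]), -4.3) slope [-1.9  1.3] z@mean [0.6471 0.0284 0.1545]
t 28.7 at [598.   32.1 131.6] h -4.17 tilt 0.04 F [-2.1  0.4  2.1] w 62.5 g 110.5
[598.   31.5 131.   -4.2] roll 0.006 dp [0.    0.019 0.021]
```

Touching the rim at the expected height. I release, back out, turn, and check.

Request:
{"name": "carry_out", "arguments": {
  "rows": [
    {"dp":[0,0,0],"roll":0},
    {"dp":[0,0,0],"roll":0},
    {"dp":[0,0,0],"roll":0}
  ],
  "claw": 0.82,
  "grip_force": 20
}}

```text
time_s: 29.18
position: [0.5982, 0.0321, 0.131]
orientation: [0.999, -0.036, 0.0, -0.0]
force: [-0.0, 0.2, 0.5]
width: 0.0701
grip_force: 0.0
```

Run:
```python
from workcell import env,vision; from h import *
o=env.get_obs(); p=o["position"]
lid(vision.grab_frame("wrist"),"r",(p[0]+.045,p[1]))
lid(vision.grab_frame("scene"),"r",(p[0]+.045,p[1]))
go(o)
```

```text
lid 32538 (array([638.1,  29. ]), array([100.4,  70.6]), -4.2) slope [-5.4  0.4] z@mean [0.6514 0.028  0.1539]
lid 283 (array([651.2,  26.9]), array([88.6, 62.2]), -3.8) slope [-6.2  1.7] z@mean [0.6507 0.0288 0.1539]
t 29.18 at [598.2  32.1 131. ] h -4.18 tilt 0.02 F [-0.   0.2  0.5] w 70.1 g 0.0
```

Request:
{"name": "carry_out", "arguments": {
  "rows": [
    {"dp":[0,0,0],"roll":0},
    {"dp":[-0.6,0,0],"roll":0},
    {"dp":[-0.9,0,0],"roll":0},
    {"dp":[-0.9,0,0],"roll":0},
    {"dp":[-0.8,0,0],"roll":-1},
    {"dp":[0,0,0],"roll":-1},
    {"dp":[0,0,0],"roll":-1},
    {"dp":[0,0,0],"roll":-1}
  ],
  "claw": 1
}}

```text
time_s: 30.28
position: [0.5023, 0.039, 0.1312]
orientation: [0.99, 0.139, 0.0, 0.0]
force: [0.6, -0.5, 0.4]
width: 0.0854
grip_force: 0.0
```

Request:
{"name": "carry_out", "arguments": {
  "rows": [
    {"dp":[0,0,0],"roll":-1},
    {"dp":[0,0,0],"roll":-1},
    {"dp":[0,0,0],"roll":-1},
    {"dp":[0,0,0],"roll":-1},
    {"dp":[0,0,0],"roll":-1},
    {"dp":[0,0,0],"roll":-1},
    {"dp":[0,0,0],"roll":-1},
    {"dp":[0,0,0],"roll":-1}
  ]
}}

```text
time_s: 31.28
position: [0.5023, 0.039, 0.1311]
orientation: [0.883, 0.469, 0.0, 0.0]
force: [-0.3, -0.7, -0.2]
width: 0.0855
grip_force: 0.0
```

Request:
{"name": "carry_out", "arguments": {
  "rows": [
    {"dp":[0,0,0],"roll":-1},
    {"dp":[0,0,0],"roll":-1},
    {"dp":[0,0,0],"roll":-1},
    {"dp":[0,0,0],"roll":-1},
    {"dp":[0,0,0],"roll":-1},
    {"dp":[0,0,0],"roll":-1},
    {"dp":[0,0,0],"roll":0}
  ]
}}

```text
time_s: 32.15
position: [0.5022, 0.039, 0.131]
orientation: [0.733, 0.681, 0.0, -0.0]
force: [-1.4, -0.1, -0.3]
width: 0.0856
grip_force: 0.0
```

Run:
```python
from workcell import env,vision; from h import *
o=env.get_obs(); p=o["position"]
s=vision.grab_frame("scene");lid(s,"r",(.652,.027));lid(s,"b",(.682,.024),zlo=.07)
go(o,(576,31.5,131,85.8))
```

```text
lid 275 (array([651.9,  25.9]), array([87.9, 61.5]), -3.6) slope [-6.3  1.6] z@mean [0.6505 0.0284 0.154 ]
lid 229 (array([683.6,  21.7]), array([88.2, 60.2]), -4.1) slope [-2.5 10.6] z@mean [0.7073 0.0151 0.1055]
t 32.15 at [502.2  39.  131. ] h 85.78 tilt 0.01 F [-1.4 -0.1 -0.3] w 85.6 g 0.0
[576.   31.5 131.   85.8] roll -0.004 dp [-6.800e-02  2.471e+00 -1.000e-03]
```

Request:
{"name": "carry_out", "arguments": {
  "rows": [
    {"dp":[-0.06,0.6,0],"roll":0},
    {"dp":[0,0.5,0],"roll":0},
    {"dp":[0,0.2,0],"roll":0},
    {"dp":[0,0.2,0],"roll":0},
    {"dp":[0,0.2,0],"roll":0},
    {"dp":[0,0.2,0],"roll":0},
    {"dp":[0,0.15,0],"roll":0},
    {"dp":[0,0.15,0],"roll":0}
  ]
}}

```text
time_s: 33.2
position: [0.5681, 0.0324, 0.1309]
orientation: [0.732, 0.681, -0.0, -0.0]
force: [-1.3, 0.4, -0.9]
width: 0.0856
grip_force: 0.6
```

Request:
{"name": "carry_out", "arguments": {
  "rows": [
    {"dp":[0,0.1,0],"roll":0},
    {"dp":[0,0.1,0],"roll":0},
    {"dp":[0,0.08,0],"roll":0},
    {"dp":[0,0.05,0],"roll":0},
    {"dp":[0,0,0],"roll":0}
  ]
}}

```text
time_s: 33.83
position: [0.578, 0.0317, 0.1311]
orientation: [0.732, 0.681, 0.0, 0.0]
force: [-0.4, -0.4, -0.0]
width: 0.0853
grip_force: 0.2
```

Run:
```python
from workcell import env,vision; from h import *
o=env.get_obs(); p=o["position"]
s=vision.grab_frame("scene");lid(s,"r",(.68,.025))
go(o,(580,31.5,131,85.8))
```

```text
lid 301 (array([682. ,  23.3]), array([89.3, 61.1]), -4.3) slope [-4.3  0.8] z@mean [0.6815 0.0253 0.1526]
t 33.83 at [578.   31.7 131.1] h 85.83 tilt 0.02 F [-0.4 -0.4 -0. ] w 85.3 g 0.2
[580.   31.5 131.   85.8] roll 0.005 dp [-0.002  0.067  0.002]
```

Request:
{"name": "carry_out", "arguments": {
  "rows": [
    {"dp":[0,0.04,0],"roll":0},
    {"dp":[0,0.03,0],"roll":0},
    {"dp":[0,0,0],"roll":0}
  ]
}}

```text
time_s: 34.25
position: [0.58, 0.0316, 0.131]
orientation: [0.732, 0.681, 0.0, 0.0]
force: [-1.1, 0.1, 0.3]
width: 0.0853
grip_force: 0.6
```

Run:
```python
from workcell import env,vision; from h import *
o=env.get_obs(); p=o["position"]
s=vision.grab_frame("scene");lid(s,"r",(.68,.025))
go(o,(580,31.5,131,85.8))
```

```text
lid 287 (array([682.8,  23.4]), array([90.1, 61.5]), -3.1) slope [-1.7  2. ] z@mean [0.6829 0.0257 0.1505]
t 34.25 at [580.   31.6 131. ] h 85.83 tilt 0.01 F [-1.1  0.1  0.3] w 85.3 g 0.6
[580.   31.5 131.   85.8] roll 0.005 dp [-0.002  0.002  0.001]
```

Request:
{"name": "carry_out", "arguments": {
  "rows": [
    {"dp":[0,-0.3,0],"roll":0},
    {"dp":[0,-0.9,0],"roll":0},
    {"dp":[0,-0.9,0],"roll":0},
    {"dp":[0,-0.9,0],"roll":0},
    {"dp":[0,-0.5,0],"roll":0},
    {"dp":[0,0,0],"roll":0},
    {"dp":[0,0,0],"roll":0}
  ]
}}

```text
time_s: 35.17
position: [0.4763, 0.0391, 0.1313]
orientation: [0.733, 0.681, 0.001, 0.0]
force: [0.6, 0.1, -0.6]
width: 0.0854
grip_force: 0.0
```

Run:
```python
from workcell import env,vision; from h import *
o=env.get_obs()
s=vision.grab_frame("scene");lid(s,"r",(.68,.025))
W=cloud(s)
for n,a,b in(("grey",.02,.06),("blue",.07,.105),("red",.12,.16)):
    m=(abs(W[...,1]-.03)<.07)&(W[...,2]>a)&(W[...,2]<b)&(W[...,0]>.6)&(W[...,0]<.76); print(n,rect(W[m][:,:2]), "back x,y",np.percentile(W[m][:,0],98).round(4),np.percentile(W[m][:,1],[2,98]).round(4))
cv2.imwrite("pics/s6.png",cv2.resize(s["image"][120:270,260:460],None,fx=3.5,fy=3.5,interpolation=2)); go(o)
```

```text
lid 282 (array([683.8,  23.2]), array([89.1, 60.7]), -3.4) slope [-1.3  2. ] z@mean [0.6831 0.0263 0.1507]
grey (array([682.6,  25. ]), array([94.3, 65.7]), -4.1) back x,y 0.7295 [-0.0088  0.052 ]
blue (array([695.5,   3. ]), array([110.3,  52.9]), 32.7) back x,y 0.7285 [-0.0095  0.0517]
red (array([682.7,  25.8]), array([96.3, 66.1]), -4.3) back x,y 0.7283 [-0.0085  0.0558]
t 35.17 at [476.3  39.1 131.3] h 85.79 tilt 0.08 F [ 0.6  0.1 -0.6] w 85.4 g 0.0
```

View pics/s6.png

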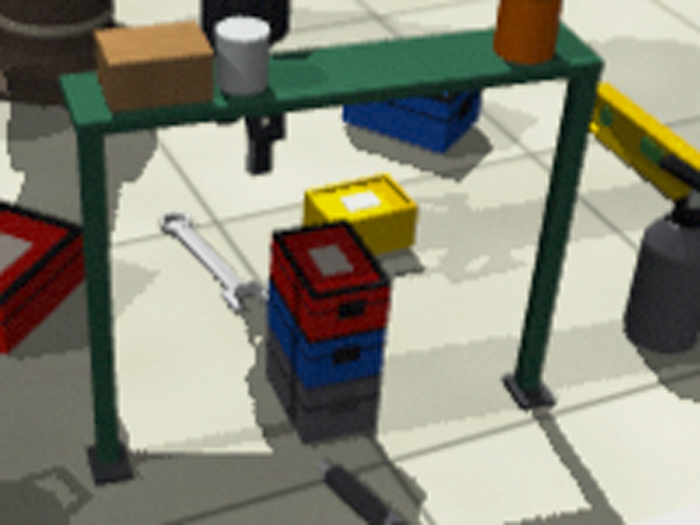

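The column grey–blue–red at crop (325,330) stands square and level. The cases line up within about 1 mm and the robot is clear of them.

```bash
python3 -c "
from workcell import sign_off
print(sign_off())"
```

```text
the job is handed in; nothing more can be done
None
```

The blue case and then the red case are stacked level on the grey case, each foot home in the rim below as far as the cameras show; the robot is clear, and I handed the job in at about 35 s, but `sign_off` returned no verdict.

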